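Clamp a jar on the shaker and set its lock screw

TASK

Slide the shaker's blue clamp bar by its yellow tab so that it pushes the glass jar against the red sprung pad and presses the pad about half-way in, without bottoming it. Leave the bar clamped there, turn the orange thumbscrew clockwise until it seats, then back it off a quarter turn, and finish while still gripping the thumbscrew there, without letting go. Keep the jar upright and do not disturb the dropper bottle, the tube rack or the yellow sharps box.

Things in the scene. Friction and masses are not known exactly. Their poses are not given: they have to be found in the camera images.
- shaker: Bench shaker, fixed: blue base, 300 x 300 mm platform, top 110 mm above the bench. Origin: centre of underside; z up; the clamp slides along its +y. In its frame (mm): lock block 40 x 34 x 28 high on the platform at x -100, y 100, bearing the thumbscrew; equally high rear guide at x -100, y -125; grey fixed jaw 80 (x) x 22 (y) x 50 high at x 50, y 104.
- jar: Glass jar with a blue cap and a paper band, diameter 60 mm, 65 mm tall, about 0.25 kg, standing loose on the platform between the clamp bar and the red pad. Origin: centre of its underside.
- clamp (a joint): Slide of the blue clamp bar along the shaker's +y, m; range 0 to 0.110, starts at 0 to 0.035. The bar's jar-side face is at shaker y = joint - 0.075. Reads 0.090 with the jar just touching the pad, 0.096 with the pad half in. About 8 N friction: stays where left, also against the pad's spring. Bar 200 mm long (shaker x), 14 mm thick, 8 to 40 mm above the platform.
- clamp_tab (a point): Grip point in the upright yellow tab on the clamp bar: tab 12 mm thick (shaker y, the slide), 26 mm wide (shaker x), standing 34 mm above the bar, top 74 mm above the platform. The point is 10 mm below that top, mid-thickness, 7 mm behind the bar's jar-side face, at shaker x -45 mm. Axes parallel to the shaker's. Moves with the bar.
- pad (a joint): How far the red pad is pressed into the fixed jaw, in m: 0 out, 0.012 bottomed. Spring of 600 N/m (about 4 N at half-way). Pushed along the shaker's +y.
- pad_face (a point): Centre of the red pad's face that meets the jar (face 60 mm wide along the shaker's x, 30 mm high); it lies 27 mm above the platform and, when out, at shaker x 50, y 75 mm. Axes parallel to the shaker's. Moves with the pad.
- screw (a joint): Turn of the orange thumbscrew in rad, growing clockwise seen from above. It seats against a hard stop at 3.0 and starts between 1.7 and 2.5; a quarter turn back from the seat is 1.43. It turns stiffly (about 0.05 N m), stays where it is left, and does not rise or sink.
- screw_grip (a point): Grip point of the orange thumbscrew, on its upright axis, 174 mm above the bench. Its wing is 40 mm long (point x), 12 mm thick (point y), and reaches from 26 mm below to 7 mm above this point, over a dark hub 32 mm across and 8 mm high; a white mark on top is at the wing's -x end. Turns with the screw: its yaw is the shaker's yaw minus the joint value.
- dropper: Bystander: small amber dropper bottle, diameter 34 mm, 75 mm tall, loose on the platform. Origin: centre of its underside.
- tube_rack: Bystander: orange tube rack 90 x 160 x 45 mm with tubes up to 67 mm, loose on the bench. Origin: centre of its underside.
- sharps_box: Bystander: yellow sharps box 104 x 134 x 101 mm with a white lid, loose on the bench. Origin: centre of its underside.
Things that resemble listed ones, but are neither listed nor needed, are in the scene too. Of the things like the jar, leave any that is black or brown; of the rest the smaller one is meant.

How it is judged:
By the outcome, as a careful person would: the job done as asked, in the order asked, and still so for the second after the job is handed in, while the arm keeps its last pose, push and grip.
It also fails if it takes over 54 s, if anything falls off the work surface, if the arm or the gripper's body presses on something with over 40 N, if the wrist force passes 120 N, or if a joint passes its speed limit or range.

ROBOT

A 6-joint arm with a two-finger parallel gripper is mounted at the origin on the work surface. World frame = base frame: x ahead of the robot, y to its left, z up, the work surface at z = 0. Lengths are in m, angles in rad, forces in N, time in s.
With the tool pointing down it reaches from about 0.35 to 0.975 m from the base axis. Payload 4.9 kg.
Tool frame: the origin (TCP) lies between the finger pads; the fingertips stand 25 mm ahead of it and the grasp point (between the pads) lies 6 mm ahead of it (manip.tcp_to_tips is the z of the fingertips in the tool frame, in m); z points along the fingers, y is the line along which they close (so a half turn about z gives the same grasp; the last joint's range is limited). The gripper opens to 85 mm and grips with 20 to 120 N. Pads are 22 mm wide; open, the fingers measure 114 mm over their backs; the gripper's body (76 mm by 85 mm) begins 54 mm behind the grasp point. The pads swing forward as they close: fully open they stand 13 mm farther back than shut.
Start: joints at [-1.325, 0.053, 1.613, -0, 1.476, -0.119], TCP at [0.223, -0.584, 0.256] pointing down, gripper open.
Joint ranges: [-3.01, 3.01], [-1.01, 2.22], [0.06, 2.58], [-1.02, 4.17], [0.09, 2.62], [-3.14, 3.14]. Speed limits (rad/s): [2.57, 2.57, 3.14, 3.14, 3.14, 3.14].

INTERFACE

Orientations are given as a unit quaternion [w, x, y, z].
In Python, from plant import manip gives the robot as it stands. The module is installed in compiled form; this text tells all that it offers.
- The arm moves only by the tool arm_command, never from a script. Its argument "moves" is a list of rows, each a list of 3 entries, a list of its own where there are three numbers: the opening, from -1 (shut) to 1 (fully open), then the shift along the tool's x, y, z in units of 0.15 m (1.0 is 0.15 m), then the turn about the tool's z in units of 2 pi rad (1.0 is 2 pi rad). A call has 1 to 20 rows; each row is the pose to reach, as a shift and turn from the pose commanded when the call began, along the tool's axes at that moment, turning the shorter way round; what a row does not reach only later rows make up. A row lasts 1/12 s, in which the tool goes at most 41.7 mm and 7.16 degrees, less where a joint would pass 70% of its speed; a pose out of reach is approached as far as the arm can. A call with a number of a shift or a turn outside -1 to 1 is refused whole. A call with a gripper value outside its range is refused whole. The fingers move at their own pace and stop on an object; the grip force is fixed at half the most. Time passes only in rows, so rows that repeat a pose let the fingers close. It gives the time, the measured TCP pose, the force, the opening and the grip force at its end, in the units of the state.
- manip.state(): the state, without advancing time (a new reading comes with each control period).
- manip.grab_frame(name): name is "scene" or "top" or "wrist"; returns a dict with "frame" (384x512x3 uint8, red, green, blue), "fx", "fy", "cx", "cy" (pixels), "k1" (the pictures are not rectified: a ray, as slopes to the right and down, at radius r is drawn at 1 + k1 r^2 times it, then the intrinsics apply), "R" (3x3) and "t" (3): a world point X has camera coordinates R X + t. Camera axes: x right, y down, z forward; pixel columns grow to the right and rows downward; lengths in m; the calibration is good to about 2 mm. A picture is of the moment at which its call begins. There is no depth.
- manip.job_done(): hands the job in; it is judged then, once.
Trained networks look in a picture, given as the dict that the camera call returned (one of the last four; its "shot" number tells which), for a name from the list of things; names that differ only in an ending like _2 or _b are one class to them, and where a whole thing is asked for, a point or a joint stands for the part that bears it (a point fixed in the world has none). Each returns a list of dicts, best first, with "confidence" (0 to 1); they miss things now and then, are a little off and sometimes report something else, mostly with a low value. They report only what shows in the picture. A call takes as long as a camera call. They do not tell look-alikes from the thing itself.
- manip.search_frame(picture, target): "extent" ([left, top, right, bottom] in pixels, round what is visible of it).
The state is a dict: "time": time; "joint_pos": joint angles; "joint_vel": joint speeds; "joint_efforts": joint torques, N m; "tool_pos": TCP position; "tool_rot": TCP orientation; "contact_force": force on the tool from outside, world axes, zero at the start; "ft_torque": the same for the moment, N m; "gripper_width": opening from 0.0 (shut) to 1.0 (fully open); "grasp_force": force on a finger pad.
Only numpy, scipy, OpenCV 4.12 (cv2) and the standard library are available. Lean on these libraries where they do the work, as an engineer would, in place of code of your own. Each camera call takes 0.05 s, during which the arm holds its last target. There are 200 camera calls.

## Working session

There is one attempt and no reset: what is moved stays moved. The work goes in short steps, Python scripts to look and compute and a tool call to move; the robot and the scene stay as the last step left them, time stands still between calls to the robot, and variables do not carry over. Pictures are saved under pics/ and viewed, at most 10 in all, crops included, and the job is handed in when it is done.

Besides the shell and the picture viewer there is one more tool, called after "Request:" by a JSON object that holds its "name" and its "arguments". arm_command: Moves the arm, as the interface text tells. Shifts and turns lie within -1 to 1; 1 stands for 0.15 m of shift or 2 pi rad of turn. Its arguments: {"type":"object","properties":{"moves":{"type":"array"}},"required":["moves"]}

```bash
mkdir -p pics; ls; cat > h.py <<'E'
import numpy as np, cv2, pickle
from plant import manip
def grab(n):
    f=manip.grab_frame(n); pickle.dump(f,open(f'pics/{n}.pkl','wb')); return f
def load(n): return pickle.load(open(f'pics/{n}.pkl','rb'))
def ray(f,u,v):
    x=(u-f['cx'])/f['fx']; y=(v-f['cy'])/f['fy']
    d=np.array([x,y]); s=d.copy()
    for _ in range(20): s=d/(1+f['k1']*(s@s))
    R=np.array(f['R']); c=-R.T@np.array(f['t']); return c,R.T@np.array([s[0],s[1],1])
def atz(f,u,v,z):
    c,d=ray(f,u,v); return c+d*(z-c[2])/d[2]
def proj(f,X):
    p=np.array(f['R'])@np.array(X)+np.array(f['t']); s=p[:2]/p[2]; s=s*(1+f['k1']*(s@s))
    return np.array([f['fx']*s[0]+f['cx'],f['fy']*s[1]+f['cy']])
E
python3 - <<'E'
from h import *
ims=[]
for n in ('scene','top'):
    f=grab(n); ims.append(f['frame'][:,:,::-1])
    cv2.imwrite(f'pics/{n}0.png',cv2.resize(ims[-1],(800,600),interpolation=cv2.INTER_CUBIC))
    c,_=ray(f,256,192); print(n,c.round(3),f['fx'],f['k1'])
    for t in ('shaker','jar','clamp','clamp_tab','pad','screw','dropper','tube_rack','sharps_box'):
        print(t,[(np.round(d['extent']).tolist(),round(d['confidence'],2)) for d in manip.search_frame(f,t)][:4])
s=manip.state();print({k:np.round(v,3) for k,v in s.items()})
E
```

```text
pics
scene [1.496 0.477 1.033] 374.7681096681371 -0.12318929239147919
shaker []
jar []
clamp []
clamp_tab []
pad []
screw []
dropper []
tube_rack []
sharps_box []
top [0.421 0.013 1.717] 494.5679067858872 -0.10939729020492053
shaker [([210.0, 147.0, 316.0, 256.0], 0.69)]
jar [([252.0, 169.0, 272.0, 190.0], 0.81), ([180.0, 170.0, 206.0, 193.0], 0.69), ([325.0, 191.0, 351.0, 217.0], 0.69), ([185.0, 134.0, 204.0, 155.0], 0.55)]
clamp []
clamp_tab [([237.0, 180.0, 294.0, 237.0], 0.97)]
pad [([239.0, 171.0, 246.0, 190.0], 0.56)]
screw [([227.0, 217.0, 235.0, 233.0], 0.45)]
dropper [([298.0, 178.0, 311.0, 194.0], 0.5)]
tube_rack [([96.0, 200.0, 146.0, 231.0], 0.92)]
sharps_box [([348.0, 231.0, 400.0, 269.0], 0.76)]
{'time': np.float64(1.0), 'joint_pos': array([-1.325,  0.053,  1.613,  0.   ,  1.476, -0.119]), 'joint_vel': array([-0.001, -0.002,  0.001, -0.   ,  0.   , -0.   ]), 'joint_efforts': array([ 2.0000e-03, -3.9370e+01, -3.7047e+01,  0.0000e+00,  1.0000e-03,
        0.0000e+00]), 'tool_pos': array([ 0.223, -0.584,  0.256]), 'tool_rot': array([0.   , 0.983, 0.181, 0.   ]), 'contact_force': array([ 0.031, -0.735,  0.003]), 'ft_torque': array([ 0.001, -0.036, -0.022]), 'grasp_force': np.float64(0.0), 'gripper_width': np.float64(1.0)}
```

```bash
python3 - <<'E'
from h import *
f=load('top')['frame'][:,:,::-1]
cv2.imwrite('pics/topcrop.png',cv2.resize(f[110:280,170:410],(800,567),interpolation=cv2.INTER_CUBIC))
E
```

```text
(no output)
```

View pics/scene0.png

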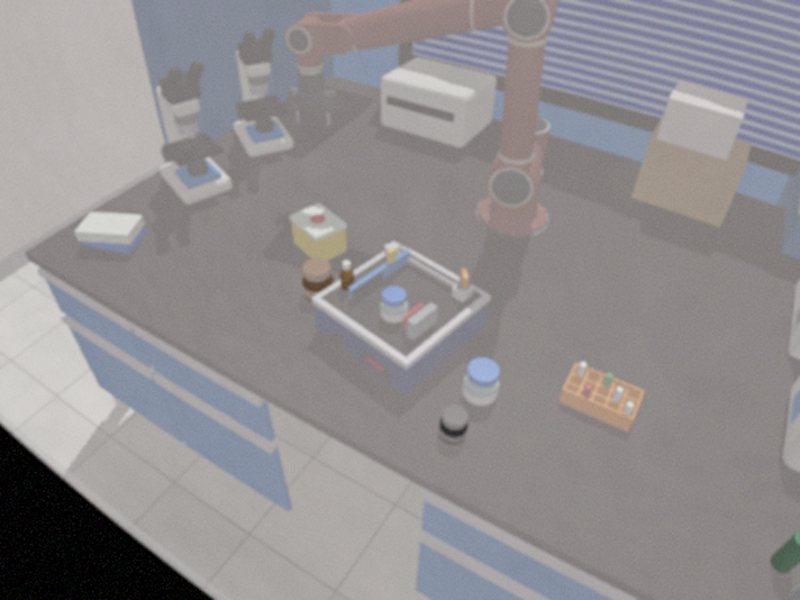

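View pics/topcrop.png

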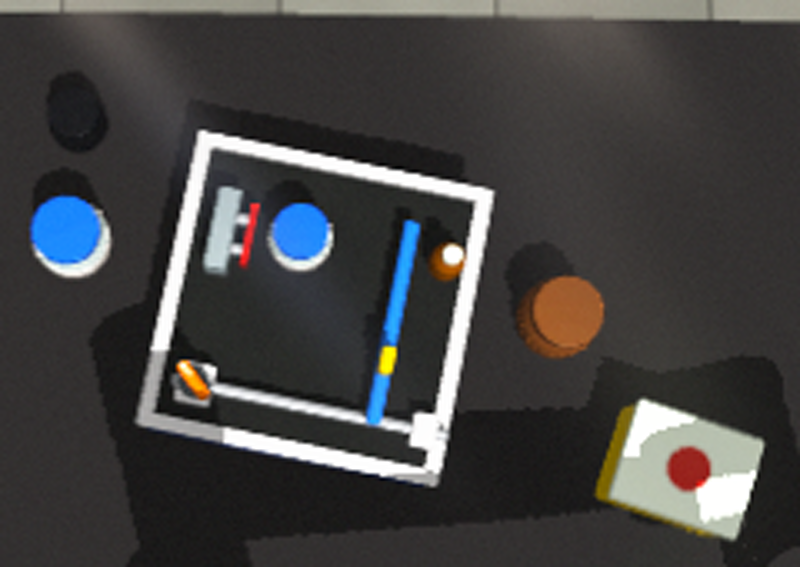

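The scene view shows the shaker with its jar near (395,303), with the brown, black and larger blue jars outside it. 

Jar-like things in the top crop:
- blue cap on the platform, between bar and pad (300,230)
- larger blue, off the shaker (70,232)
- black (77,115)
- brown (565,315)

The one on the platform fits the description. The tab is at (388,360) and the thumbscrew at (193,380).

```bash
cat >> h.py <<'E'
def T(sh,p): # shaker frame mm->world
    c,s=np.cos(sh[2]),np.sin(sh[2]); p=np.array(p)/1000
    return np.array([sh[0]+c*p[0]-s*p[1],sh[1]+s*p[0]+c*p[1],p[2]])
E
python3 - <<'E'
from h import *
from scipy.optimize import least_squares
f=load('top')
C=lambda p:(170+p[0]*.3-.35,110+p[1]*.3-.35)
cor=[atz(f,*C(p),.110)[:2] for p in [(200,130),(493,188),(437,485),(138,423)]]
for i in range(4): print(cor[i].round(4), np.linalg.norm(cor[i]-cor[i-1]).round(4))
obj=[(150,150),(150,-150),(-150,-150),(-150,150)]
r=least_squares(lambda s:np.ravel([T(s,(*o,110))[:2]-c for o,c in zip(obj,cor)]),[.4,0,0])
sh=r.x;print('sh',sh,r.fun.round(4)); np.save('sh.npy',sh)
def toS(w):
    c,s=np.cos(sh[2]),np.sin(sh[2]);d=(w[:2]-sh[:2]);return np.round(1000*np.array([c*d[0]+s*d[1],-s*d[0]+c*d[1]]),1)
for n,p,z in [('tabtop',(388,359),.184),('screw',(193,380),.181),('jarcap',(300,230),.175),('bar top end',(411,225),.150),('dropper',(452,254),.185),('jaw',(223,230),.160),('wing end a',(181,363),.181),('wing end b',(206,397),.181),('rail guide',(427,430),.138)]:
    w=atz(f,*C(p),z);print(n,w.round(4),toS(w))
E
```

```text
[0.7934 0.0833] 0.2973
[ 0.7377 -0.2091] 0.2977
[ 0.4439 -0.152 ] 0.2994
[0.5013 0.1389] 0.2966
sh [ 0.61906282 -0.03473214 -0.19077705] [ 0.0014  0.0008  0.0002 -0.0013 -0.0005 -0.0015 -0.0011  0.0021]
tabtop [ 0.5595 -0.0989  0.184 ] [-46.4 -74.3]
screw [0.5384 0.0829 0.181 ] [-101.5  100.1]
jarcap [ 0.6822 -0.016   0.175 ] [58.4 30.4]
bar top end [ 0.6925 -0.1237  0.15  ] [ 89.  -73.4]
dropper [ 0.6591 -0.1593  0.185 ] [  63.  -114.7]
jaw [0.684  0.0575 0.16  ] [ 46.3 102.8]
wing end a [0.5541 0.0943 0.181 ] [-88.2 114.4]
wing end b [0.5226 0.0705 0.181 ] [-114.6   85. ]
rail guide [ 0.4958 -0.1397  0.138 ] [-101.2 -126.4]
```

```bash
cat >> h.py <<'E'
def rel(target,yaw):
    s=manip.state(); w,x,y,z=s['tool_rot']
    from scipy.spatial.transform import Rotation as Ro
    R=Ro.from_quat([x,y,z,w]).as_matrix()
    d=R.T@(np.array(target)-s['tool_pos'])
    y0=np.arctan2(R[1,0],R[0,0]); a=-(yaw-y0); a=(a+np.pi)%(2*np.pi)-np.pi
    print('t',round(float(s['time']),2),'pos',s['tool_pos'].round(4),'yaw',round(y0,4),'tilt',R[2].round(3),'| shift',(d/.15).round(4),'turn',round(a/2/np.pi,4),'F',np.round(s['contact_force'],2))
E
python3 - <<'E'
from h import *
sh=np.load('sh.npy'); w=T(sh,(-45,-74.3,260)); print(w); rel(w,sh[2])
E
```

```text
[ 0.56079034 -0.09915114  0.26      ]
t 1.0 pos [ 0.223  -0.5839  0.2563] yaw 0.3648 tilt [ 0.  0. -1.] | shift [ 3.2569 -2.2153 -0.0246] turn 0.0884 F [ 0.03 -0.73  0.  ]
```

Request:
{"name": "arm_command", "arguments": {"moves": [[0,[0.82,-0.555,0],0],[0,[0.82,-0.555,0],0],[0,[0.82,-0.555,0],0],[0,[0.82,-0.555,0],0]]}}

```text
time: 1.33
tool_pos: [0.3097, -0.4594, 0.2563]
tool_rot: [-0.0, 0.983, 0.182, 0.0]
contact_force: [0.4, 0.6, 1.1]
gripper_width: 0.501
grasp_force: 0.0
```

Request:
{"name": "arm_command", "arguments": {"moves": [[0,[0.82,-0.555,0],0],[0,[0.82,-0.555,0],0],[0,[0.82,-0.555,0],0],[0,[0.82,-0.555,0],0]]}}

```text
time: 1.67
tool_pos: [0.395, -0.3375, 0.2565]
tool_rot: [-0.0, 0.983, 0.182, 0.001]
contact_force: [0.7, -0.7, 0.1]
gripper_width: 0.503
grasp_force: 0.0
```

Request:
{"name": "arm_command", "arguments": {"moves": [[0,[0.82,-0.555,0],0],[0,[0.82,-0.555,0],0],[0,[0.82,-0.555,0],0],[0,[0.82,-0.555,0],0]]}}

```text
time: 2.0
tool_pos: [0.4801, -0.2157, 0.2566]
tool_rot: [-0.0, 0.983, 0.183, 0.001]
contact_force: [0.3, -0.5, -0.4]
gripper_width: 0.497
grasp_force: 0.0
```

Request:
{"name": "arm_command", "arguments": {"moves": [[0,[0.797,-0.55,-0.025],0.0884],[0,[0.797,-0.55,-0.025],0.0884],[0,[0.797,-0.55,-0.025],0.0884],[0,[0.797,-0.55,-0.025],0.0884],[0,[0.797,-0.55,-0.025],0.0884],[0,[0.797,-0.55,-0.025],0.0884],[0,[0.797,-0.55,-0.025],0.0884]]}}

```text
time: 2.58
tool_pos: [0.5608, -0.099, 0.2599]
tool_rot: [0.0, 0.996, -0.094, -0.0]
contact_force: [1.0, 1.3, -0.5]
gripper_width: 0.496
grasp_force: 0.0
```

```bash
python3 - <<'E'
from h import *
f=grab('wrist'); cv2.imwrite('pics/w1.png',cv2.resize(f['frame'][:,:,::-1],(800,600)))
sh=np.load('sh.npy'); rel(T(sh,(-45,-74.3,182)),sh[2])
for z in (184,): print('tab proj',proj(f,T(sh,(-45,-74.3,z)))*800/512)
print([ (d['extent'],d['confidence']) for d in manip.search_frame(f,'clamp_tab')][:2])
E
```

```text
t 2.63 pos [ 0.5606 -0.0995  0.2599] yaw -0.1888 tilt [-0.  0. -1.] | shift [ 0.001  -0.0027  0.5196] turn 0.0003 F [0.11 0.15 0.97]
tab proj [391.84248845 329.85508607]
[([92.8, 15.2, 326.5, 261.5], 0.87)]
```

View pics/w1.png

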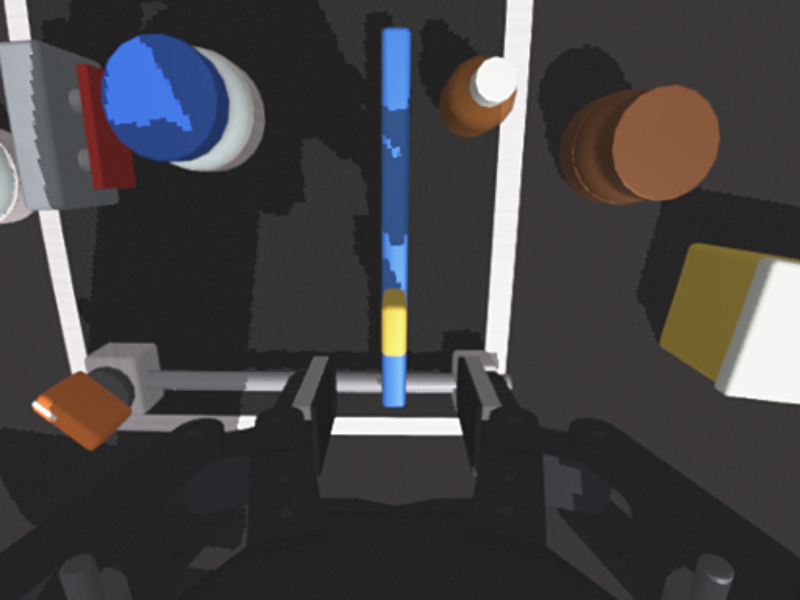

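The wrist picture shows the tab top at (394,330), within about 1 mm of where I expected it. The thumbscrew is at (82,410) with its white mark at the left end, and the jar is at (180,100). I'll descend and grip.

Request:
{"name": "arm_command", "arguments": {"moves": [[0,[0,0.006,0.27],0],[0,[0,0.006,0.45],0],[0,[0,0.006,0.52],0],[0,[0,0.006,0.52],0],[-1,[0,0.006,0.52],0],[-1,[0,0.006,0.52],0],[-1,[0,0.006,0.52],0],[-1,[0,0.006,0.52],0],[-1,[0,0.006,0.52],0],[-1,[0,0.006,0.52],0]]}}

```text
time: 3.52
tool_pos: [0.562, -0.0997, 0.1847]
tool_rot: [-0.0, 0.995, -0.095, 0.002]
contact_force: [-1.3, 4.4, 6.0]
gripper_width: 0.129
grasp_force: 60.7
```

```bash
python3 - <<'E'
from h import *
sh=np.load('sh.npy'); rel(T(sh,(-45,8,182)),sh[2]); s=manip.state(); print(s['gripper_width'],s['grasp_force'])
E
```

```text
t 3.52 pos [ 0.562  -0.0997  0.1847] yaw -0.1905 tilt [ 0.004 -0.001 -1.   ] | shift [-0.0085 -0.5509  0.0186] turn 0.0 F [-1.29  4.38  5.96]
0.1287055486717001 60.729859471321106
```

Request:
{"name": "arm_command", "arguments": {"moves": [[-1,[0,-0.06,0],0],[-1,[0,-0.14,0],0],[-1,[0,-0.22,0],0],[-1,[0,-0.3,0],0],[-1,[0,-0.36,0],0],[-1,[0,-0.4,0],0],[-1,[0,-0.42,0],0],[-1,[0,-0.44,0],0],[-1,[0,-0.45,0],0],[-1,[0,-0.46,0],0],[-1,[0,-0.47,0],0],[-1,[0,-0.48,0],0],[-1,[0,-0.49,0],0],[-1,[0,-0.5,0],0],[-1,[0,-0.5,0],0],[-1,[0,-0.5,0],0]]}}

```text
time: 4.85
tool_pos: [0.5758, -0.0297, 0.1847]
tool_rot: [0.004, 0.995, -0.096, 0.002]
contact_force: [-3.0, -8.2, 6.3]
gripper_width: 0.127
grasp_force: 60.9
```

```bash
python3 - <<'E'
from h import *
sh=np.load('sh.npy'); rel(T(sh,(-45,14,182)),sh[2]); s=manip.state(); print(s['gripper_width'],s['grasp_force'])
f=grab('wrist'); cv2.imwrite('pics/w2.png',cv2.resize(f['frame'][:,:,::-1],(800,600)))
E
```

```text
t 4.85 pos [ 0.5758 -0.0297  0.1847] yaw -0.1914 tilt [ 0.004  0.007 -1.   ] | shift [-0.0106 -0.115   0.0174] turn -0.0001 F [-3.05 -8.18  6.27]
0.12748248482563238 60.87862730026245
```

View pics/w2.png

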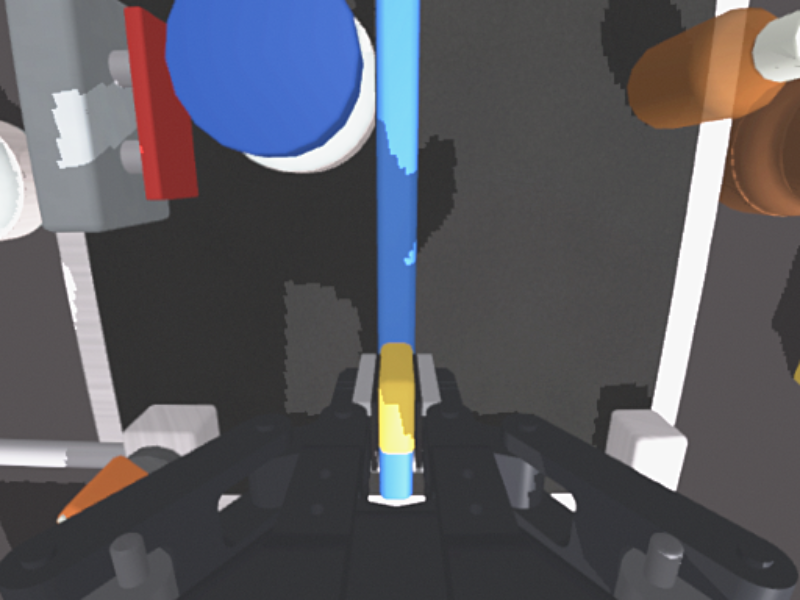

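The bar is gripped and has just reached the jar at (270,70). The pad face is at (165,100). Next I'll approach slowly and read the force.

Request:
{"name": "arm_command", "arguments": {"moves": [[-1,[0,-0.01,0],0],[-1,[0,-0.02,0],0],[-1,[0,-0.03,0],0],[-1,[0,-0.04,0],0],[-1,[0,-0.05,0],0],[-1,[0,-0.055,0],0],[-1,[0,-0.055,0],0],[-1,[0,-0.055,0],0]]}}

```text
time: 5.57
tool_pos: [0.5774, -0.0218, 0.1847]
tool_rot: [0.004, 0.995, -0.096, 0.002]
contact_force: [-3.4, -8.5, 6.9]
gripper_width: 0.127
grasp_force: 60.9
```

Request:
{"name": "arm_command", "arguments": {"moves": [[-1,[0,-0.007,0],0],[-1,[0,-0.013,0],0],[-1,[0,-0.013,0],0]]}}

```text
time: 5.82
tool_pos: [0.5778, -0.0199, 0.1847]
tool_rot: [0.004, 0.995, -0.096, 0.002]
contact_force: [-3.6, -9.6, 6.2]
gripper_width: 0.125
grasp_force: 60.9
```

Request:
{"name": "arm_command", "arguments": {"moves": [[-1,[0,-0.007,0],0],[-1,[0,-0.013,0],0],[-1,[0,-0.013,0],0]]}}

```text
time: 6.07
tool_pos: [0.5781, -0.018, 0.1848]
tool_rot: [0.004, 0.995, -0.096, 0.002]
contact_force: [-2.2, -10.1, 4.9]
gripper_width: 0.125
grasp_force: 60.9
```

```bash
python3 - <<'E'
from h import *
sh=np.load('sh.npy'); rel(T(sh,(-45,14,182)),sh[2])
f=grab('wrist'); cv2.imwrite('pics/w3.png',cv2.resize(f['frame'][:,:,::-1],(800,600)))
E
```

```text
t 6.07 pos [ 0.5781 -0.018   0.1848] yaw -0.1915 tilt [ 0.004  0.007 -1.   ] | shift [-0.011  -0.0354  0.0181] turn -0.0001 F [ -2.18 -10.09   4.93]
```

View pics/w3.png

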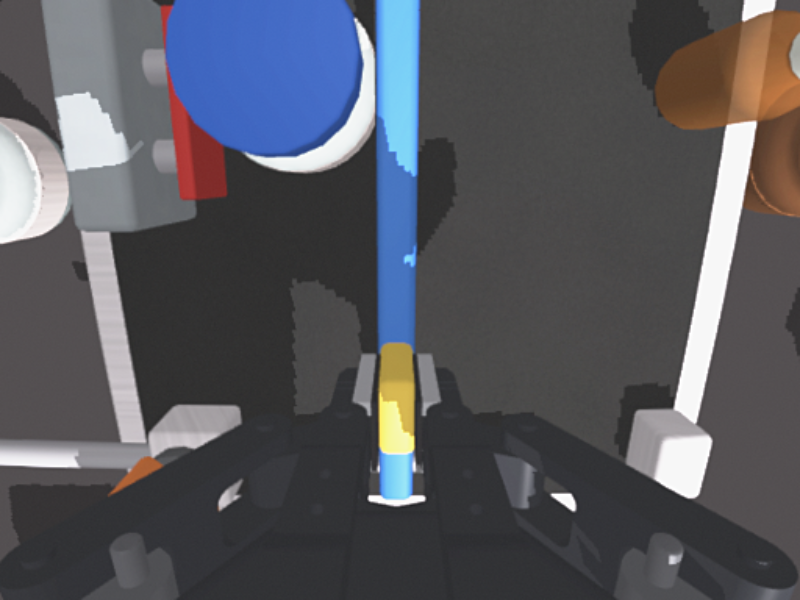

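The jar is now about at the pad. The pad's lower corner is at (227,195) and the jaw's corner at (195,215), and my estimate for the joint is 0.0907. I'll continue in small steps.

Request:
{"name": "arm_command", "arguments": {"moves": [[-1,[0,-0.006,0],0],[-1,[0,-0.013,0],0],[-1,[0,-0.013,0],0],[-1,[0,-0.013,0],0]]}}

```text
time: 6.45
tool_pos: [0.5785, -0.016, 0.1847]
tool_rot: [0.004, 0.995, -0.096, 0.002]
contact_force: [-3.4, -9.7, 6.0]
gripper_width: 0.128
grasp_force: 60.9
```

Request:
{"name": "arm_command", "arguments": {"moves": [[-1,[0,-0.006,0],0],[-1,[0,-0.013,0],0],[-1,[0,-0.013,0],0],[-1,[0,-0.013,0],0]]}}

```text
time: 6.78
tool_pos: [0.5788, -0.0144, 0.1847]
tool_rot: [0.004, 0.995, -0.096, 0.002]
contact_force: [-4.0, -10.0, 6.2]
gripper_width: 0.125
grasp_force: 60.9
```

```bash
python3 - <<'E'
from h import *
sh=np.load('sh.npy')
def toS(w):
    c,s=np.cos(sh[2]),np.sin(sh[2]);d=(w[:2]-sh[:2]);return np.round(1000*np.array([c*d[0]+s*d[1],-s*d[0]+c*d[1]]),1)
def meas(f):
    h=cv2.cvtColor(f['frame'],cv2.COLOR_RGB2HSV).astype(int)
    m=((h[...,0]<8)|(h[...,0]>172))&(h[...,1]>140)&(h[...,2]>60); m[:,200:]=0
    ys,xs=np.where(m); rows=range(ys.max()-12,ys.max()-1)
    for r in list(rows)[::3]:
        x=np.where(m[r])[0]; print(r,x.min(),x.max(), 'L@top152',toS(atz(f,x.min(),r,.152)),'R@bot122',toS(atz(f,x.max()+.5,r,.122)))
    bl=(abs(h[...,0]-108)<14)&(h[...,1]>100)&(h[...,2]>60)
    for r in (175,190,200):
        x=np.where(bl[r,200:300])[0]+200; print('bar',r,x.min(),x.max(),toS(atz(f,x.min()-.5,r,.150)),toS(atz(f,x.max()+.5,r,.150)))
meas(load('wrist')); rel(T(sh,(-45,14,182)),sh[2]); f=grab('wrist'); meas(f)
a=load('wrist')['frame']; 
cv2.imwrite('pics/w4.png',cv2.resize(f['frame'][40:160,20:180,::-1],(800,600),interpolation=cv2.INTER_CUBIC))
E
```

```text
115 114 143 L@top152 [25.9 79.7] R@bot122 [25.7 75.2]
118 115 144 L@top152 [24.4 79.4] R@bot122 [23.8 74.8]
121 115 144 L@top152 [22.8 79.6] R@bot122 [22. 75.]
124 115 144 L@top152 [21.3 79.8] R@bot122 [20.1 75.1]
bar 175 241 265 [-7.  13.6] [-7.  -0.3]
bar 190 241 265 [-15.7  13.7] [-15.7  -0.4]
bar 200 241 265 [-21.6  13.8] [-21.6  -0.5]
t 6.78 pos [ 0.5788 -0.0144  0.1847] yaw -0.1916 tilt [ 0.004  0.008 -1.   ] | shift [-0.0109 -0.0116  0.0179] turn -0.0001 F [ -4.04 -10.04   6.2 ]
115 118 147 L@top152 [25.9 81.1] R@bot122 [25.6 76.2]
118 118 147 L@top152 [24.4 81.3] R@bot122 [23.8 76.4]
121 119 147 L@top152 [22.8 80.9] R@bot122 [22.  76.6]
124 119 147 L@top152 [21.3 81.1] R@bot122 [20.1 76.7]
bar 175 241 265 [-7.  17.2] [-7.   3.2]
bar 190 241 265 [-15.6  17.3] [-15.7   3.1]
bar 200 241 265 [-21.6  17.4] [-21.6   3.1]
```

View pics/w4.png

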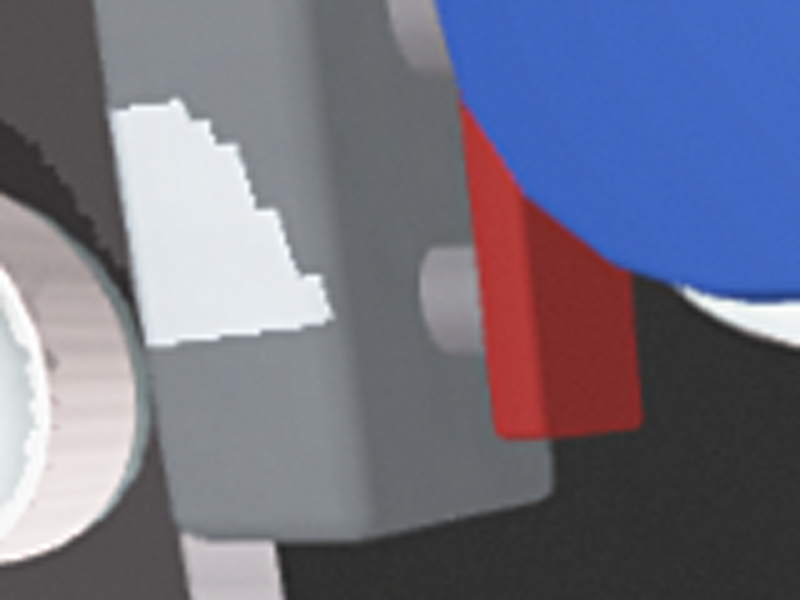

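Bar face reads 17.3 and the pad 76.5, so the pad is about 2 mm in. It needs about 3.8 mm more.

Request:
{"name": "arm_command", "arguments": {"moves": [[-1,[0,-0.008,0],0],[-1,[0,-0.016,0],0],[-1,[0,-0.024,0],0],[-1,[0,-0.028,0],0],[-1,[0,-0.028,0],0],[-1,[0,-0.028,0],0]]}}

```text
time: 7.33
tool_pos: [0.5795, -0.0109, 0.1847]
tool_rot: [0.005, 0.995, -0.096, 0.002]
contact_force: [-3.5, -12.2, 5.8]
gripper_width: 0.124
grasp_force: 60.9
```

```bash
cat >> h.py <<'E'
sh=np.load('sh.npy')
def toS(w):
    c,s=np.cos(sh[2]),np.sin(sh[2]);d=(w[:2]-sh[:2]);return np.round(1000*np.array([c*d[0]+s*d[1],-s*d[0]+c*d[1]]),1)
def meas(f):
    h=cv2.cvtColor(f['frame'],cv2.COLOR_RGB2HSV).astype(int)
    m=((h[...,0]<8)|(h[...,0]>172))&(h[...,1]>140)&(h[...,2]>60); m[:,200:]=0
    ys,xs=np.where(m)
    for r in range(ys.max()-12,ys.max()-1,3):
        x=np.where(m[r])[0]; print(r,'L',toS(atz(f,x.min(),r,.152)),'R',toS(atz(f,x.max()+.5,r,.122)))
    bl=(abs(h[...,0]-108)<14)&(h[...,1]>100)&(h[...,2]>60)
    for r in (175,200):
        x=np.where(bl[r,200:300])[0]+200; print('bar',toS(atz(f,x.min()-.5,r,.150)),toS(atz(f,x.max()+.5,r,.150)))
E
python3 - <<'E'
from h import *
rel(T(sh,(-45,14,182)),sh[2]); meas(grab('wrist'))
E
```

```text
t 7.33 pos [ 0.5795 -0.0109  0.1847] yaw -0.1918 tilt [ 0.004  0.009 -1.   ] | shift [-0.0111  0.0123  0.0184] turn -0.0002 F [ -3.53 -12.19   5.8 ]
115 L [25.9 84.6] R [25.7 80.3]
118 L [24.4 84.8] R [23.8 79.8]
121 L [22.9 84.4] R [22. 80.]
124 L [21.3 84.6] R [20.1 80.2]
bar [-7.  20.7] [-7.   6.8]
bar [-21.6  20.9] [-21.6   6.6]
```

Request:
{"name": "arm_command", "arguments": {"moves": [[-1,[0,-0.005,0],0],[-1,[0,-0.005,0],0],[-1,[0,-0.005,0],0]]}}

```text
time: 7.63
tool_pos: [0.5796, -0.0104, 0.1847]
tool_rot: [0.005, 0.995, -0.096, 0.002]
contact_force: [-5.1, -13.3, 6.4]
gripper_width: 0.125
grasp_force: 61.0
```

Request:
{"name": "arm_command", "arguments": {"moves": [[-1,[0,0.007,0],0],[-1,[0,0.014,0],0],[-1,[0,0.014,0],0],[-1,[0,0.014,0],0]]}}

```text
time: 7.97
tool_pos: [0.5796, -0.0105, 0.1847]
tool_rot: [0.003, 0.995, -0.096, 0.002]
contact_force: [-2.4, -7.4, 5.9]
gripper_width: 0.129
grasp_force: 60.8
```

```bash
python3 - <<'E'
from h import *
rel(T(sh,(-45,14,182)),sh[2]); meas(grab('wrist'))
E
```

```text
t 7.97 pos [ 0.5796 -0.0105  0.1847] yaw -0.1915 tilt [ 0.004  0.005 -1.   ] | shift [-0.011   0.0152  0.0181] turn -0.0001 F [-2.36 -7.36  5.93]
115 L [25.9 85.3] R [25.7 80.5]
118 L [24.4 85.5] R [23.8 80.7]
121 L [22.8 85.2] R [22.  80.8]
124 L [21.3 85.3] R [20.1 80.4]
bar [-7.  21.3] [-7.   7.4]
bar [-21.6  21.5] [-21.6   7.2]
```

Request:
{"name": "arm_command", "arguments": {"moves": [[-1,[0,0.007,0],0],[-1,[0,0.013,0],0],[-1,[0,0.013,0],0],[-0.6,[0,0.013,0],0],[-0.4,[0,0.013,0],0],[0,[0,0.013,0],0],[0,[0,0.013,0],0],[0,[0,0.013,0],0],[0,[0,0.013,0],-0.0],[0,[0,0.013,-0.2],0],[0,[0,0.013,-0.45],0],[0,[0,0.013,-0.52],0],[0,[0,0.013,-0.52],0]]}}

```text
time: 9.1
tool_pos: [0.5804, -0.0101, 0.2654]
tool_rot: [0.0, 0.995, -0.095, 0.005]
contact_force: [0.4, 0.0, 0.7]
gripper_width: 0.497
grasp_force: 0.0
```

```bash
python3 - <<'E'
from h import *
f=grab('wrist'); h=cv2.cvtColor(f['frame'],cv2.COLOR_RGB2HSV).astype(int)
cv2.imwrite('pics/w5.png',cv2.resize(f['frame'][:,:,::-1],(800,600)))
rel(T(sh,(-100,100,260)),sh[2]-2.30+np.pi)
m=((h[...,0]<8)|(h[...,0]>172))&(h[...,1]>140)&(h[...,2]>60); m[:,200:]=0
ys,xs=np.where(m)
for r in range(ys.max()-12,ys.max()-1,3):
    x=np.where(m[r])[0]; print(r,x.min(),x.max(),'L',toS(atz(f,x.min(),r,.152)),'R',toS(atz(f,x.max()+.5,r,.122)))
b=(abs(h[...,0]-108)<14)&(h[...,1]>100)&(h[...,2]>60)
for r in (150,160,170):
    x=np.where(b[r,200:300])[0]+200; print(r,toS(atz(f,x.min()-.5,r,.150)),toS(atz(f,x.max()+.5,r,.150)))
print('screw proj',proj(f,T(sh,(-100,100,181)))*1.5625)
E
```

```text
t 9.15 pos [ 0.5792 -0.0099  0.2623] yaw -0.1905 tilt [ 0.005 -0.    -1.   ] | shift [-0.3742 -0.5547  0.0139] turn -0.1339 F [0.4  0.17 0.34]
112 166 181 L [28.9 85.1] R [29.1 80.1]
115 167 181 L [26.5 84.5] R [26.5 80.2]
118 167 181 L [24.2 84.7] R [23.8 80.4]
121 167 181 L [21.8 84.8] R [21.2 80.5]
150 [-2.  21.5] [-2.   6.5]
160 [-10.4  21.5] [-10.4   6.4]
170 [-18.9  21.6] [-18.9   7.1]
screw proj [235.12259913 427.69205975]
```

View pics/w5.png

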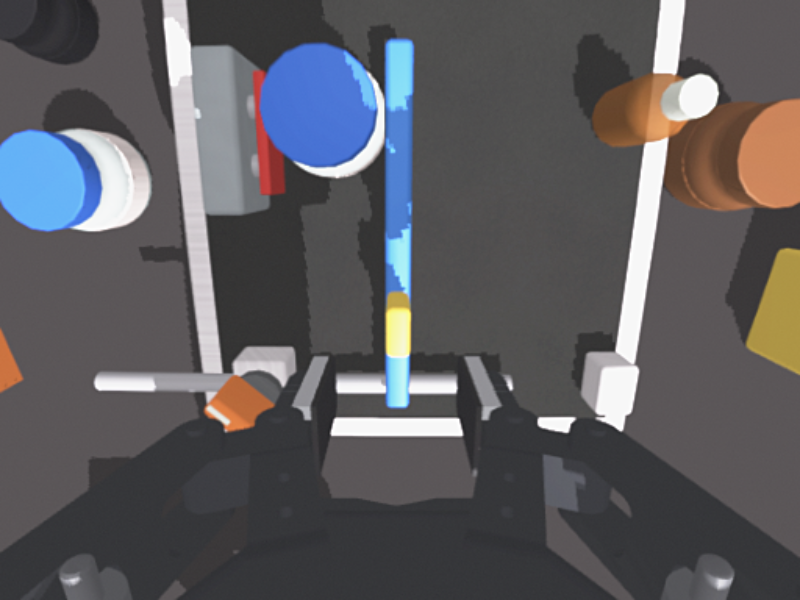

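The bar stayed put after release: pad corner at (283,192), about 5.5–6 mm in, and the jar upright at (320,105). The screw is at (240,402), so I'll move over it.

Request:
{"name": "arm_command", "arguments": {"moves": [[0,[-0.13,-0.2,0],-0.02],[0,[-0.26,-0.4,0],-0.04],[0,[-0.374,-0.555,0],-0.134],[0,[-0.374,-0.555,0],-0.134],[0,[-0.374,-0.555,0],-0.134],[0,[-0.374,-0.555,0],-0.134],[0,[-0.374,-0.555,0],-0.134],[0,[-0.374,-0.555,0],-0.134],[0,[-0.374,-0.555,0],-0.134],[0,[-0.374,-0.555,0],-0.134]]}}

```text
time: 9.98
tool_pos: [0.5383, 0.0825, 0.2587]
tool_rot: [-0.0, 0.948, 0.319, -0.001]
contact_force: [0.4, 0.1, 0.3]
gripper_width: 0.502
grasp_force: 0.0
```

```bash
python3 - <<'E'
from h import *
f=grab('wrist'); h=cv2.cvtColor(f['frame'],cv2.COLOR_RGB2HSV).astype(int)
cv2.imwrite('pics/w6.png',cv2.resize(f['frame'][:,:,::-1],(800,600)))
rel(T(sh,(-100,100,180)),sh[2]-2.30+np.pi)
m=((h[...,0]>=5)&(h[...,0]<20)&(h[...,1]>150)&(h[...,2]>80)).astype(np.uint8)
n,l,st,c=cv2.connectedComponentsWithStats(m)
for i in range(1,n):
    if st[i,4]>60: print(st[i],c[i])
print('screw proj',proj(f,T(sh,(-100,100,181)))*1.5625)
g=h[...,2]
E
```

```text
t 10.03 pos [0.5384 0.0825 0.259 ] yaw 0.6496 tilt [-0.001 -0.001 -1.   ] | shift [0.0077 0.0068 0.527 ] turn -0.0002 F [0.29 0.67 0.49]
[20  0 16  9 71] [28.87323944  3.26760563]
[ 30   0  44  25 656] [53.66310976  9.79573171]
[245 173  17  59 351] [253.87749288 192.12250712]
[488 228  19  19 168] [495.75       238.53571429]
screw proj [394.97144166 323.02802426]
```

View pics/w6.png

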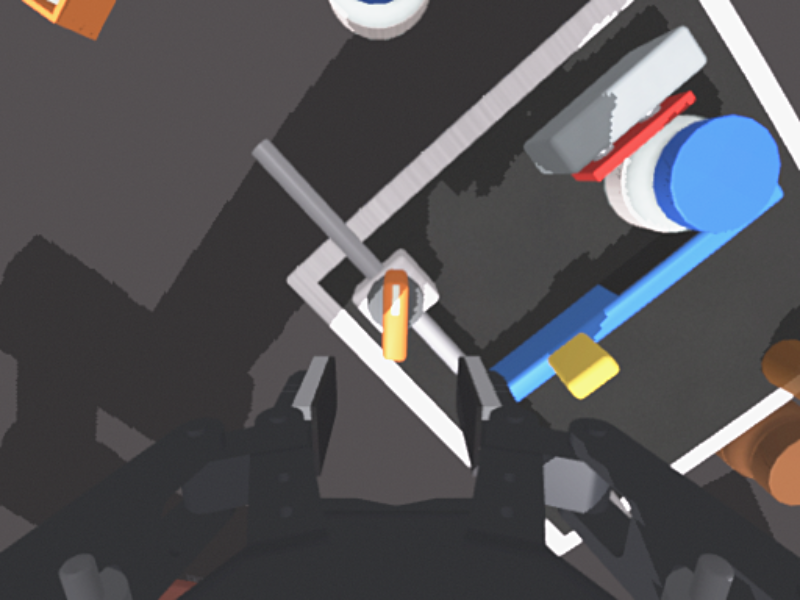

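The wing, top at (396,322), is lined up with the fingers, and its white mark is on the far side. That puts the joint at about 2.30. I'll descend and grip.

Request:
{"name": "arm_command", "arguments": {"moves": [[0,[0.008,0.007,0.27],0],[0,[0.008,0.007,0.45],0],[0,[0.008,0.007,0.53],0],[0,[0.008,0.007,0.53],0],[-1,[0.008,0.007,0.53],0],[-1,[0.008,0.007,0.53],0],[-1,[0.008,0.007,0.53],0],[-1,[0.008,0.007,0.53],0],[-1,[0.008,0.007,0.53],0],[-1,[0.008,0.007,0.53],0]]}}

```text
time: 10.87
tool_pos: [0.54, 0.0844, 0.183]
tool_rot: [-0.002, 0.947, 0.32, 0.0]
contact_force: [-7.2, 5.9, 3.2]
gripper_width: 0.125
grasp_force: 60.2
```

```bash
cat >> h.py <<'E'
def tq():
    rel(T(sh,(-100,100,180)),sh[2]); s=manip.state(); y0=None
    x,y=s['tool_rot'][1:3]; print('joint est',round(float((sh[2]+np.pi-2*np.arctan2(y,x))%(2*np.pi)),3),'tq',np.round(s['ft_torque'],3),s['gripper_width'].round(3),s['grasp_force'].round(1))
E
python3 -c "from h import *; tq()"
```

```text
t 10.87 pos [0.54   0.0844 0.183 ] yaw 0.6516 tilt [ 0.002 -0.004 -1.   ] | shift [-0.009   0.0097  0.02  ] turn 0.1341 F [-7.17  5.88  3.22]Traceback (most recent call last):
  File "<string>", line 1, in <module>
    from h import *; tq()
                     ~~^^
  File "h.py", line 40, in tq
    x,y=s['tool_rot'][1:3]; print('joint est',round(float((sh[2]+np.pi-2*np.arctan2(y,x))%(2*np.pi)),3),'tq',np.round(s['ft_torque'],3),s['gripper_width'].round(3),s['grasp_force'].round(1))
                                                                                                                                        ^^^^^^^^^^^^^^^^^^^^^^^^
AttributeError: 'float' object has no attribute 'round'
```

Request:
{"name": "arm_command", "arguments": {"moves": [[-1,[0,-0.01,0],0],[-1,[0,-0.018,0],0],[-1,[0,-0.018,0],0],[-1,[0,-0.018,0],0]]}}

```text
time: 11.2
tool_pos: [0.5399, 0.0846, 0.183]
tool_rot: [0.001, 0.947, 0.32, 0.002]
contact_force: [-2.3, -0.6, 6.4]
gripper_width: 0.126
grasp_force: 60.5
```

Request:
{"name": "arm_command", "arguments": {"moves": [[-1,[0,0,0],0.015],[-1,[0,0,0],0.03],[-1,[0,0,0],0.045],[-1,[0,0,0],0.06],[-1,[0,0,0],0.07],[-1,[0,0,0],0.08],[-1,[0,0,0],0.09],[-1,[0,0,0],0.095],[-1,[0,0,0],0.095],[-1,[0,0,0],0.095]]}}

```text
time: 12.03
tool_pos: [0.5399, 0.0844, 0.183]
tool_rot: [0.0, 1.0, 0.027, 0.002]
contact_force: [-2.1, -0.4, 6.5]
gripper_width: 0.129
grasp_force: 60.6
```

```bash
sed -i "s/s\['gripper_width'\].round(3),s\['grasp_force'\].round(1)/round(float(s['gripper_width']),3)/" h.py
python3 -c "from h import *; tq()"
```

```text
t 12.03 pos [0.5399 0.0844 0.183 ] yaw 0.054 tilt [ 0.003  0.001 -1.   ] | shift [-0.0011  0.013   0.0201] turn 0.039 F [-2.05 -0.38  6.52]
joint est 2.897 tq [-0.08   0.424 -0.041] 0.129
```

Joint about 2.90. I'll turn on in small steps until it meets the stop.

Request:
{"name": "arm_command", "arguments": {"moves": [[-1,[0,0,0],0.006],[-1,[0,0,0],0.012],[-1,[0,0,0],0.012],[-1,[0,0,0],0.012]]}}

```text
time: 12.37
tool_pos: [0.5399, 0.0843, 0.183]
tool_rot: [0.0, 1.0, -0.011, 0.002]
contact_force: [-2.7, -0.7, 6.6]
gripper_width: 0.128
grasp_force: 60.7
```

```bash
python3 -c "from h import *; tq()"
```

```text
t 12.37 pos [0.5399 0.0843 0.183 ] yaw -0.0214 tilt [ 0.003  0.    -1.   ] | shift [-0.      0.0128  0.02  ] turn 0.027 F [-2.73 -0.67  6.63]
joint est 2.972 tq [-0.175  0.513 -0.066] 0.128
```

Request:
{"name": "arm_command", "arguments": {"moves": [[-1,[0,0,0],0.004],[-1,[0,0,0],0.008],[-1,[0,0,0],0.008],[-1,[0,0,0],0.008]]}}

```text
time: 12.7
tool_pos: [0.5399, 0.0843, 0.183]
tool_rot: [0.0, 0.999, -0.035, 0.002]
contact_force: [-2.7, -1.1, 6.8]
gripper_width: 0.124
grasp_force: 61.3
```

```bash
python3 -c "from h import *; tq()"
```

```text
t 12.7 pos [0.5399 0.0843 0.183 ] yaw -0.0694 tilt [ 0.003  0.001 -1.   ] | shift [0.0007 0.0128 0.02  ] turn 0.0193 F [-2.66 -1.1   6.8 ]
joint est 3.02 tq [-0.16   0.49   0.741] 0.124
```

The torque jumped to 0.74 N m at about 3.0, so the screw is seated. Now I'll back it off a quarter turn.

Request:
{"name": "arm_command", "arguments": {"moves": [[-1,[0,0,0],-0.01],[-1,[0,0,0],-0.025],[-1,[0,0,0],-0.04],[-1,[0,0,0],-0.055],[-1,[0,0,0],-0.07],[-1,[0,0,0],-0.085],[-1,[0,0,0],-0.1],[-1,[0,0,0],-0.115],[-1,[0,0,0],-0.13],[-1,[0,0,0],-0.145],[-1,[0,0,0],-0.16],[-1,[0,0,0],-0.175],[-1,[0,0,0],-0.19],[-1,[0,0,0],-0.205],[-1,[0,0,0],-0.22],[-1,[0,0,0],-0.235],[-1,[0,0,0],-0.247],[-1,[0,0,0],-0.253],[-1,[0,0,0],-0.253],[-1,[0,0,0],-0.253]]}}

```text
time: 14.37
tool_pos: [0.5396, 0.0848, 0.183]
tool_rot: [0.001, 0.725, 0.688, 0.001]
contact_force: [-3.0, 1.5, 6.2]
gripper_width: 0.125
grasp_force: 60.8
```

```bash
python3 - <<'E'
from h import *
tq(); f=grab('wrist'); g=grab('top')
a=cv2.resize(f['frame'][:,:,::-1],(400,300)); b=cv2.resize(g['frame'][130:280,170:370,::-1],(400,300))
cv2.imwrite('pics/w7.png',np.hstack([a,b]))
E
```

```text
t 14.37 pos [0.5396 0.0848 0.183 ] yaw 1.5185 tilt [ 0.001  0.002 -1.   ] | shift [-0.016   0.0023  0.02  ] turn 0.272 F [-2.99  1.47  6.15]
joint est 1.432 tq [0.209 0.663 0.092] 0.125
```

View pics/w7.png

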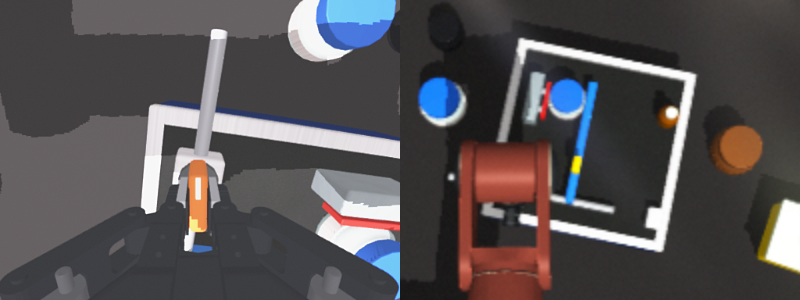

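The wing is still held square in the fingers (198,195 left), and the bar, jar and pad are still clamped (565,98 right). The joint reads about 1.43.

```bash
python3 -c "from plant import manip; print(manip.job_done())"
```

```text
the job is handed in; nothing more can be done
None
```

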